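# Strip the measuring set-up on the engraver's surface plate

### The job

The punch has been checked, so take down the set-up stacked on the surface plate, working from the top, one piece at a time: lay the punch, the V-block, the drilled setting block and the flat bench block each in the wooden tray made for it, lined up with the tray, fully down on its floor and the same way up as it is now. Set every piece down by hand, never letting it drop, because the ground faces bruise easily, and leave the loupe and the white plaster model where they are.

Things in the scene. Friction and masses are not known exactly. Their poses are not given: they have to be found in the camera images.
- punch: Bright steel die punch, a round bar lying level on its side: diameter 32 mm, 60 mm long over all, the last 10 mm at its +x end tapering to a 23 mm nose. Top of the stack, lying in the V of the V-block. Origin on the bar's axis, half way along; x is the bar's axis. Its axis lies 10 mm above the V-block's top face. About 0.35 kg. Grip it across its diameter.
- vblock: Dark steel V-block, 46 mm long (x), 42 mm wide (y), 30 mm high, with a 90 degree V groove 26 mm wide and 13 mm deep running along x in its top. Lies flat on the setting block. Origin: centre of its underside; z up. About 0.4 kg. Grip it across its 42 mm width.
- setting_block: Pale ground steel setting block with small drilled holes in its faces (the top ones show beyond the V-block's ends), 75 mm (x) by 50 mm (y) by 25 mm high. Lies flat on the bench block. Origin: centre of its underside; z up. About 0.6 kg. Grip it across its 50 mm width.
- bench_block: Plain flat grey steel bench block, 100 mm (x) by 60 mm (y) by 18 mm high, the bottom of the stack, lying flat on the dark iron surface plate (fixed, 160 x 220 mm, top 45 mm above the bench). Origin: centre of its underside; z up. About 0.8 kg. Grip it across its 60 mm width.
- tray_punch: Low open wooden box bottom (lid off), fixed to the bench, outer 86 x 58 mm, 12 mm high. In it a felt-lined V-shaped trough 72 mm long (along x), 26 mm wide at the rim, sloping down 30 degrees from each long side to the middle: the tray of the punch, whose axis comes to rest 23 mm above the origin. Origin: centre of its underside; z up; x along its long side, y along its short side.
- tray_vblock: Low open wooden box bottom (lid off), fixed to the bench, outer 72 x 68 mm, 12 mm high. Rectangular felt-floored recess 58 x 54 mm, centred, 6 mm deep (floor 6 mm above the origin, rim at 12 mm), walls 7 mm thick. It is the tray of the V-block, with about 6 mm to spare on every side. Origin: centre of its underside; z up; x along its long side, y along its short side.
- tray_setting_block: Low open wooden box bottom (lid off), fixed to the bench, outer 101 x 76 mm, 12 mm high. Rectangular felt-floored recess 87 x 62 mm, centred, 6 mm deep (floor 6 mm above the origin, rim at 12 mm), walls 7 mm thick. It is the tray of the setting block, with about 6 mm to spare on every side. Origin: centre of its underside; z up; x along its long side, y along its short side.
- tray_bench_block: Low open wooden box bottom (lid off), fixed to the bench, outer 126 x 86 mm, 12 mm high. Rectangular felt-floored recess 112 x 72 mm, centred, 6 mm deep (floor 6 mm above the origin, rim at 12 mm), walls 7 mm thick. It is the tray of the bench block, with about 6 mm to spare on every side. Origin: centre of its underside; z up; x along its long side, y along its short side.
- loupe: Bystander: black eye loupe, a waisted cylinder 36 mm across and 32 mm high, standing on the surface plate beside the stack, some 100 mm or more from its middle. Origin: centre of its underside.
- plaster: Bystander: white plaster medal model, a 90 mm square slab 10 mm thick with a round relief, lying on the bench beyond the surface plate. Origin: centre of its underside.

How it is judged (in metres and radians):
On the way, in this order (a step that is already met when the one before it is completed fails the run):
1. the punch lies let go in the trough of its tray (horizontal distance between punch and tray_punch below 0.012 m and angle between the x axis of punch and the x axis of tray_punch, either way round below 0.2 rad and linear speed of punch below 0.02 m/s and contact force between punch and the fingers below 0.1 N and z of punch in the frame of tray_punch below 0.0255 m), for 0.2 s.
2. the V-block lies let go, flat and V upward, in its tray (horizontal distance between vblock and tray_vblock below 0.012 m and angle between the x axis of vblock and the x axis of tray_vblock, either way round below 0.2 rad and linear speed of vblock below 0.02 m/s and contact force between vblock and the fingers below 0.1 N and z of vblock in the frame of tray_vblock below 0.0085 m and angle between vblock's own z axis and vertical below 0.06 rad), for 0.2 s.
3. the drilled setting block lies let go and flat in its tray (horizontal distance between setting_block and tray_setting_block below 0.012 m and angle between the x axis of setting_block and the x axis of tray_setting_block, either way round below 0.2 rad and linear speed of setting_block below 0.02 m/s and contact force between setting_block and the fingers below 0.1 N and z of setting_block in the frame of tray_setting_block below 0.0085 m and angle between setting_block's own z axis and vertical below 0.06 rad), for 0.2 s.
4. the bench block lies let go and flat in its tray (horizontal distance between bench_block and tray_bench_block below 0.012 m and angle between the x axis of bench_block and the x axis of tray_bench_block, either way round below 0.2 rad and linear speed of bench_block below 0.02 m/s and contact force between bench_block and the fingers below 0.1 N and z of bench_block in the frame of tray_bench_block below 0.0085 m and angle between bench_block's own z axis and vertical below 0.06 rad), for 0.2 s.
At the end, for the whole second after the job is handed in: Each piece lies let go and at rest in its own tray: within 12 mm of its middle, long axis within 0.2 rad either way round; blocks right way up, level within 0.06 rad, underside under 8.5 mm above the tray's; punch axis under 25.5 mm above it (all of step 1 and all of step 2 and all of step 3 and all of step 4); the robot touches nothing.
It fails at once if a piece of the set-up is dropped or thrown (moves faster than 0.5 m/s with no finger on it) ((contact force between punch and the fingers below 0.05 N and linear speed of punch above 0.5 m/s) or (contact force between vblock and the fingers below 0.05 N and linear speed of vblock above 0.5 m/s) or (contact force between setting_block and the fingers below 0.05 N and linear speed of setting_block above 0.5 m/s) or (contact force between bench_block and the fingers below 0.05 N and linear speed of bench_block above 0.5 m/s)).
It fails at once if the loupe is moved by more than 15 mm (distance of loupe from where it was at the start of the episode above 0.015 m).
It fails at once if the plaster model is moved by more than 15 mm (distance of plaster from where it was at the start of the episode above 0.015 m).
It also fails if it takes over 120 s, if anything falls off the work surface, if the arm or the gripper's body presses on something with over 40 N, if the wrist force passes 120 N, or if a joint passes its speed limit or range.

### The arm

A 6-joint arm with a two-finger parallel gripper is mounted at the origin on the work surface. World frame = base frame: x ahead of the robot, y to its left, z up, the work surface at z = 0. Lengths are in mm, angles in rad, forces in N, time in s.
With the tool pointing down it reaches from about 350 to 975 mm from the base axis. Payload 7.1 kg.
Tool frame: the origin (TCP) lies midway between the tips of the shut fingers; the grasp point (between the pads) lies 19 mm behind it (ctrl.grip_depth is the distance from the TCP to the grasp point, in mm); z points along the fingers, y is the line along which they close (so a half turn about z gives the same grasp; the last joint's range is limited). The gripper opens to 88 mm and grips with 3 to 60 N. Pads are 20 mm wide; open, the fingers measure 115 mm over their backs; the gripper's body (75 mm by 178 mm) begins 61 mm behind the grasp point.
Start: joints at [1.104, 0.423, 1.63, -0, 1.089, -0.019], TCP at [270.582, 563.374, 222.675] pointing down, gripper open.
Joint ranges: [-3, 3], [-0.9, 2.11], [0.09, 2.58], [-1.31, 4.45], [0.11, 2.69], [-2.54, 2.54]. Speed limits (rad/s): [2.39, 2.39, 3.01, 3.14, 3.14, 3.14].

### API

Orientations are given as a rotation vector (axis times angle).
In Python, from workcell import ctrl, cams gives the robot as it stands.
- The arm moves only by the tool move_arm, never from a script. Its argument "steps" is a list of rows, each a list of 3 entries, a list of its own where there are three numbers: the shift along the tool's x, y, z in units of 25 mm (1.0 is 25 mm), then the turn about the tool's z in units of 5 degrees (1.0 is 5 degrees), then the closure, from 0 (fully open) to 1 (shut). A call has 1 to 20 rows; each row shifts and turns the commanded pose from where the row before left it, along the tool's axes as they then stand; what a row does not reach is not made up. A row lasts 1/12 s, in which the tool goes at most 41.7 mm and 7.16 degrees, less where a joint would pass 70% of its speed; a pose out of reach is approached as far as the arm can. A call is refused whole if a number of a shift passes 1 or a number of a turn 1, either way. A call with a gripper value outside its range is refused whole. The fingers move at their own pace and stop on an object; the grip force is fixed at half the most. Time passes only in rows, so rows that do not move let the fingers close. It gives the time, the measured TCP pose, the force, the opening and the grip force at its end, in the units of the state.
- ctrl.get_obs(): the state, without advancing time (a new reading comes with each control period).
- cams.get_image(name): name is "scene" or "top"; returns a dict with "image" (384x512x3 uint8, red, green, blue), "camera_matrix" (3x3 intrinsics, pixels), "xyz" and "rotation" of the camera in the world. Camera axes: x right, y down, z forward; pixel columns grow to the right and rows downward; lengths in mm; the calibration is good to about 2 mm. A picture is of the moment at which its call begins. There is no depth.
- ctrl.close_job(): hands the job in; it is judged then, once.
Trained networks look in the newest picture that a camera, given by its name, has taken for a name from the list of things; names that differ only in an ending like _2 or _b are one class to them, and where a whole thing is asked for, a point or a joint stands for the part that bears it (a point fixed in the world has none). Each returns a list of dicts, best first, with "p" (0 to 1); they miss things now and then, are a little off and sometimes report something else, mostly with a low value. They report only what shows in the picture. A call takes as long as a camera call.
- cams.boxes_of(camera, thing): "rect" ([centre column, centre row, width, height] in pixels, round what is visible of it).
- cams.cut_out(camera, thing): "pixels" (384x512 bool, what is visible of it) and "rect" ([centre column, centre row, width, height] in pixels, round what is visible of it).
The state is a dict: "t": time; "qpos": joint angles; "qvel": joint speeds; "joint_torque": joint torques, N m; "ee_pos": TCP position; "orientation": TCP orientation; "ft_force": force on the tool from outside, world axes, zero at the start; "moment": the same for the moment, N m; "width": finger opening in mm; "grasp_force": force on a finger pad.
Only numpy, scipy, OpenCV 4.12 (cv2) and the standard library are available. Lean on these libraries where they do the work, as an engineer would, in place of code of your own. Each camera call takes 0.05 s, during which the arm holds its last target. There are 200 camera calls.

## Working session

There is one attempt and no reset: what is moved stays moved. The work goes in short steps, Python scripts to look and compute and a tool call to move; the robot and the scene stay as the last step left them, time stands still between calls to the robot, and variables do not carry over. Pictures are saved under pics/ and viewed, at most 14 in all, crops included, and the job is handed in when it is done.

Besides the shell and the picture viewer there is one more tool, called after "Call:" by a JSON object that holds its "name" and its "arguments", one argument or row to a line. move_arm: Moves the arm, as the interface text tells. Its arguments: {"type":"object","properties":{"steps":{"type":"array"}},"required":["steps"]}

```bash
mkdir -p pics
cat > h.py <<'E'
import numpy as np, cv2
from workcell import ctrl, cams
from scipy.spatial.transform import Rotation as R
def cam(n):
    d=cams.get_image(n); return d
def proj(d,P):
    Rm=np.array(d["rotation"]); Rm=Rm if Rm.shape==(3,3) else R.from_rotvec(Rm).as_matrix()
    p=(np.atleast_2d(P)-d["xyz"])@Rm; q=p@np.array(d["camera_matrix"]).T
    return q[:,:2]/q[:,2:]
def ray(d,uv):
    Rm=np.array(d["rotation"]); Rm=Rm if Rm.shape==(3,3) else R.from_rotvec(Rm).as_matrix()
    uv=np.atleast_2d(uv).astype(float)
    v=np.c_[uv,np.ones(len(uv))]@np.linalg.inv(d["camera_matrix"]).T@Rm.T
    return np.array(d["xyz"]),v
def onz(d,uv,z):
    o,v=ray(d,uv); return o+v*((z-o[2])/v[:,2])[:,None]
E
python3 - <<'E'
from h import *
for n in("scene","top"):
    d=cam(n); print(n,np.round(d["xyz"],1),np.round(d["rotation"],3).tolist(),np.round(d["camera_matrix"],1).tolist())
    cv2.imwrite(f"pics/{n}0.png",cv2.resize(d["image"][:,:,::-1],(800,600)))
    for t in "punch vblock setting_block bench_block tray_punch tray_vblock tray_setting_block tray_bench_block loupe plaster".split():
        r=cams.cut_out(n,t)
        for i,x in enumerate(r[:2]):
            c,s,a=cv2.minAreaRect(np.argwhere(x["pixels"])[:,::-1].astype(np.float32)) if x["pixels"].any() else (0,0,0)
            print(t,round(x["p"],2),np.round(x["rect"],1),"minrect",np.round(c,1),np.round(s,1),round(a,1))
E
```

```text
scene [ 919.2 -422.   714.7] [-2.293, -0.797, 0.305] [[348.5, 0.0, 253.1], [0.0, 348.5, 193.2], [0.0, 0.0, 1.0]]
punch 0.66 [205.  186.2  16.8  24.8] minrect [206.3 187.7] [14.  27.8] 28.6
vblock 0.66 [208.4 197.8  24.2  23. ] minrect [211.5 197.9] [14.6 26.6] 51.7
setting_block 0.64 [209.5 203.9  28.8  26. ] minrect [210.9 207.7] [17.9 33.3] 66.3
bench_block 0.79 [209.5 211.9  35.2  37. ] minrect [213.5 214.6] [22.3 45.1] 58.8
tray_punch 0.89 [271.9 136.9  27.5  21.5] minrect [271.7 135.2] [18.3 25. ] 37.9
tray_punch 0.61 [158.1 308.5  55.6  57.7] minrect [156.8 304.4] [37.7 53.7] 29.7
tray_vblock 0.92 [ 92.8 289.4  41.1  42.5] minrect [ 92.3 288.2] [29.1 38.4] 57.5
tray_setting_block 0.64 [158.8 306.6  56.7  58. ] minrect [156.4 304.2] [39.  53.2] 29.1
tray_bench_block 0.69 [302.6 159.6  48.7  36.2] minrect [303.5 160.5] [28.3 39.6] 45.0
loupe 0.73 [235.9 175.3   8.3  21.8] minrect [236.5 176.5] [17. 13.] 90.0
plaster 0.57 [307.9 279.1  50.6  48.5] minrect [307.2 278.6] [42.5 37.9] 25.5
top [ 366.4  -11.8 1192.6] [-2.144, 2.073, -0.214] [[358.2, 0.0, 258.8], [0.0, 358.2, 189.9], [0.0, 0.0, 1.0]]
punch 0.56 [275.3 221.5  23.   19. ] minrect [276.  221.9] [11.1 20.9] 71.6
setting_block 0.66 [275.4 227.7  28.3  19.8] minrect [273.7 229.3] [26.9 14. ] 12.3
bench_block 0.63 [274.6 226.6  29.5  22.5] minrect [274.7 224.8] [17.4 31.3] 70.9
tray_punch 0.85 [156.8 246.8  25.7  22.7] minrect [159.  248.1] [18.7 27.7] 83.7
tray_punch 0.47 [174.9 204.5  42.8  28.2] minrect [173.8 204. ] [38.5 26.7] 5.4
tray_vblock 0.95 [364.7 254.1  23.2  27.1] minrect [366.  252.6] [24.5 22.4] 11.3
tray_setting_block 0.65 [345.1 211.2  36.   29.2] minrect [345.5 209.4] [25.2 31.5] 74.7
tray_bench_block 0.81 [174.3 203.4  39.6  29.9] minrect [174. 204.] [38.6 26.6] 5.2
loupe 0.25 [367.  253.9  23.6  22.7] minrect [366.3 252.3] [24.  22.8] 12.1
plaster 0.95 [271.4 145.3  27.3  27.6] minrect [272.6 146. ] [26.1 26.5] 80.5
```

Run:
```python
from h import *
for n,(x0,y0,x1,y1) in {"scene":(60,110,360,335),"top":(130,120,400,290)}.items():
    d=cam(n); im=d["image"][y0:y1,x0:x1,::-1]
    f=min(800/(x1-x0),600/(y1-y0)); cv2.imwrite(f"pics/{n}1.png",cv2.resize(im,None,fx=f,fy=f,interpolation=cv2.INTER_CUBIC)); print(n,f)
d=cam("top");im=d["image"]
```

```text
scene 2.6666666666666665
top 2.962962962962963
```

View pics/scene1.png

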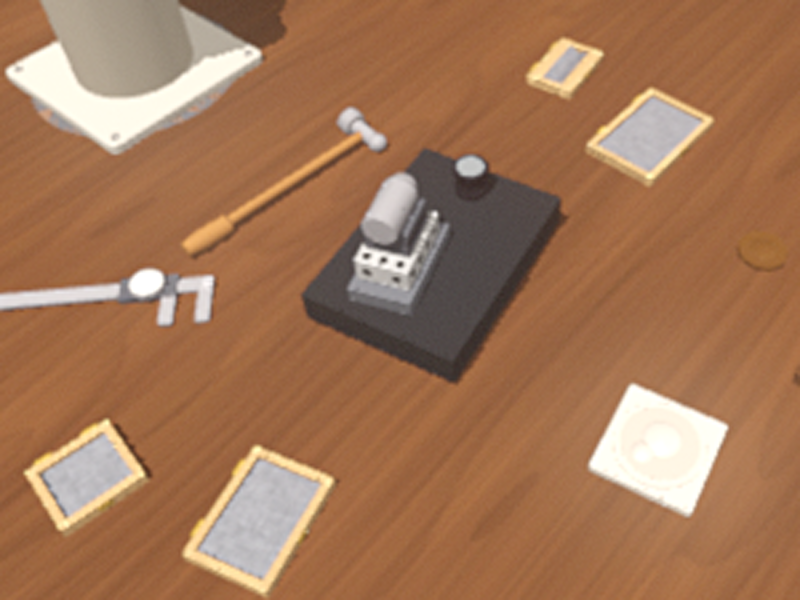

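View pics/top1.png

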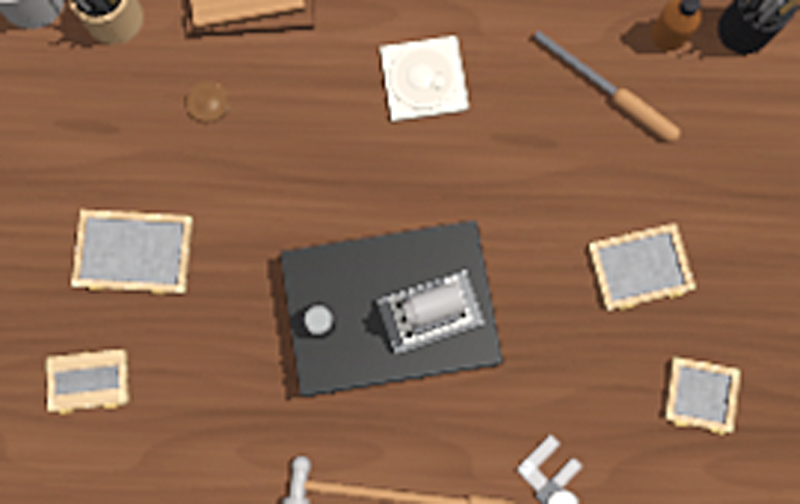

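The two views show the stack on the plate, with the loupe to its left in the top view. The punch and bench trays lie at left (top-crop 88,380 and 132,250). The setting and V-block trays lie at right (640,265 and 703,395), and the plaster is beyond at (423,78). Next I fit the trays on their felt and look closer at the stack.

```bash
cat > trays.py <<'E'
from h import *
from scipy.optimize import minimize
import json
D={n:cam(n) for n in("scene","top")}
S=8
def mask(d,c,half=45):
    u,v=int(c[0]),int(c[1]); x0,y0=u-half,v-half
    im=d["image"][y0:y0+2*half,x0:x0+2*half].astype(int)
    sat=im.max(2)-im.min(2)
    m=((sat<45)&(im.min(2)>95)).astype(np.uint8)
    return m,(x0,y0)
def rect(x,y,th,z,L,W):
    c,s=np.cos(th),np.sin(th)
    q=np.array([[1,1],[-1,1],[-1,-1],[1,-1]])*[L/2,W/2]
    return np.c_[x+q[:,0]*c-q[:,1]*s,y+q[:,0]*s+q[:,1]*c,np.full(4,z)]
T={"tray_punch":(72,26,12,None,(156.8,246.8),(271.9,136.9)),"tray_vblock":(58,54,6,12,(366,252.6),(92.3,288.2)),
 "tray_setting_block":(87,62,6,12,(345.3,209.5),(156.5,304.2)),"tray_bench_block":(112,72,6,12,(174,204),(303,160.5))}
out={}
for t,(L,W,zf,zr,ct,cs) in T.items():
    obs=[]
    for n,c in(("top",ct),("scene",cs)):
        d=D[n]; half=30 if n=="top" else 36
        m,o=mask(d,c,half); k,lab,st,cen=cv2.connectedComponentsWithStats(m)
        # component nearest the centre
        i=1+np.argmin([np.hypot(*(cen[j]-half))+(1000 if st[j,4]<60 else 0) for j in range(1,k)])
        mm=(lab==i).astype(np.uint8); obs.append((d,o,mm,st[i,4]))
    def model(p,d,o,sh,use):
        x,y,th,dz=p
        r=np.ones((sh[0]*S,sh[1]*S),np.uint8)
        for z in [zf,zr]:
            if z is None: continue
            q=proj(d,rect(x,y,np.radians(th),z+dz,L,W)); a=np.zeros_like(r)
            cv2.fillPoly(a,[np.round((q-o+.5)*S*16).astype(np.int32)],1,shift=4); r&=a
        return cv2.resize(r.astype(np.float32),sh[::-1],interpolation=cv2.INTER_AREA)
    def cost(p,use=(0,1)):
        return sum(np.abs(model(p,*obs[i][:2],obs[i][2].shape,1)-obs[i][2]).sum()/obs[i][3] for i in use)+1e-4*p[3]**2
    g=onz(D["top"],ct,8)[0]
    best=None
    for th in np.arange(-90,90,15):
        r=minimize(cost,[g[0],g[1],th,0],method="Nelder-Mead",options=dict(initial_simplex=np.array([g[0],g[1],th,0])+np.vstack([np.zeros(4),np.diag([6,6,8,5])]),maxiter=300))
        if best is None or r.fun<best.fun: best=r
    one=[minimize(lambda p:cost([*p,0],(i,)),best.x[:3],method="Nelder-Mead").x for i in(0,1)]
    print(t,np.round(best.x,1),round(best.fun,2),"each view",np.round(one,1).tolist(),[o[3] for o in obs]); out[t]=best.x.tolist()
json.dump(out,open("trays.json","w"))
a=cv2.resize(D["scene"]["image"][160:235,185:255,::-1],(560,600),interpolation=cv2.INTER_CUBIC)
cv2.imwrite("pics/stack_s.png",a)
b=cv2.resize(D["top"]["image"][205:250,250:305,::-1],None,fx=13,fy=13,interpolation=cv2.INTER_CUBIC)
cv2.imwrite("pics/stack_t.png",b)
E
python3 trays.py
```

```text
tray_punch [412.  320.1  97.9   1.2] 0.32 each view [[412.3, 320.7, 97.1], [411.2, 318.5, 98.4]] [np.int32(169), np.int32(98)]
tray_vblock [ 419.7 -357.3  -99.4    1.7] 0.12 each view [[420.0, -357.4, -98.3], [418.3, -357.5, -98.6]] [np.int32(294), np.int32(550)]
tray_setting_block [ 559.7 -292.6  105.2    1.8] 0.08 each view [[560.5, -292.6, 105.2], [559.0, -292.5, 105.1]] [np.int32(467), np.int32(1090)]
tray_bench_block [557.8 282.4 -91.5   1.4] 0.08 each view [[558.3, 282.7, -91.4], [556.8, 283.5, -91.8]] [np.int32(697), np.int32(566)]
```

View pics/stack_s.png

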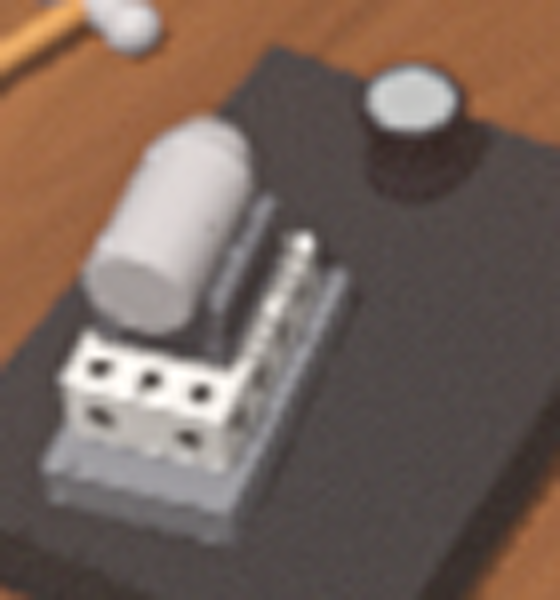

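View pics/stack_t.png

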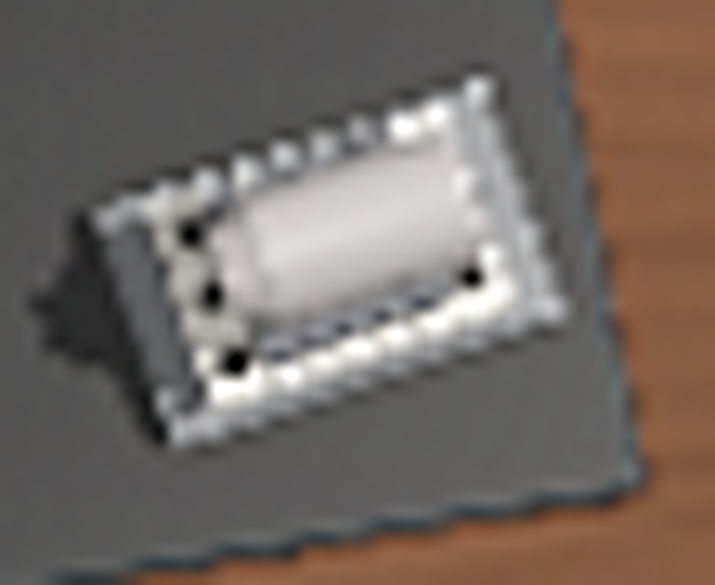

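Run:
```python
from h import *
t=cam("top"); s=cam("scene")
P=lambda n,L: (np.array(L,float)/(13 if n=="t" else 8)-.5+((250,205) if n=="t" else (185,160)))
def pr(name,d,n,L,z): print(name,n,np.round(onz(d,P(n,L),z)[:,:2],1).tolist())
pr("bench",t,"t",[(97,215),(172,450),(570,312),(485,72)],63)
pr("bench",s,"s",[(45,468),(238,505),(348,268)],63)
pr("setting",s,"s",[(62,378),(226,408),(305,232)],88)
pr("setting",t,"t",[(148,190),(205,405),(520,300)],88)
pr("punch tail,nose",t,"t",[(470,190),(222,272)],128)
pr("punch tail",s,"s",[(138,297)],128)
for n,d in(("top",t),("scene",s)):
    for k in("punch","bench_block","setting_block"):
        r=cams.cut_out(n,k)
        if r:
            yx=np.argwhere(r[0]["pixels"]); print(n,k,round(r[0]["p"],2),len(yx),np.round(onz(d,yx.mean(0)[::-1],{"punch":128,"bench_block":63,"setting_block":88}[k])[0],1))
o=ctrl.get_obs(); print(o["orientation"],np.round(R.from_rotvec(o["orientation"]).as_matrix(),3).tolist(),o["width"])
```

```text
bench t [[504.4, 2.2], [448.2, -17.9], [484.7, -113.2], [542.8, -91.6]]
bench s [[485.9, -112.5], [540.0, -87.1], [503.5, 3.7]]
setting s [[482.5, -97.5], [527.8, -76.0], [499.3, -9.5]]
setting t [[507.8, -10.1], [457.2, -25.2], [484.5, -99.1]]
punch tail,nose t [[505.1, -84.0], [484.4, -27.7]]
punch tail s [[505.9, -83.8]]
top punch 0.69 85 [476.1 -34.1 128. ]
top bench_block 0.78 47 [495.6 -54.9  63. ]
top setting_block 0.61 130 [480.9 -42.5  88. ]
scene punch 0.73 371 [495.2 -57.3 128. ]
scene bench_block 0.64 380 [519.  -77.2  63. ]
scene setting_block 0.66 316 [514.6 -78.1  88. ]
[6.97534617e-01 3.06315830e+00 1.48687983e-05] [[-0.901, 0.433, 0.0], [0.433, 0.901, 0.0], [-0.0, 0.0, -1.0]] 88.20943073022308
```

Call:
{"name": "move_arm", "arguments": {
  "steps": [
    [[0,0,0],1,0],
    [[0,0,0],1,0],
    [[0,0,0],1,0],
    [[0,0,0],1,0],
    [[0,0,0],1,0],
    [[0,0,0],1,0],
    [[0,0,0],1,0],
    [[0,0,0],1,0],
    [[0,0,0],0.66,0],
    [[-1,0,0],0,0],
    [[-1,0,0],0,0],
    [[-1,0,0],0,0],
    [[-1,0,0],0,0],
    [[-1,0,0],0,0],
    [[-1,0,0],0,0],
    [[-1,0,0],0,0],
    [[-1,0,0],0,0],
    [[-1,0,0],0,0],
    [[-1,0,0],0,0],
    [[-1,0,0],0,0]
  ]
}}

```text
t: 3.42
ee_pos: [369.6, 305.6, 222.9]
orientation: [1.778, 2.59, 0.001]
ft_force: [1.3, 0.6, 0.2]
width: 87.8
grasp_force: 0.0
```

Call:
{"name": "move_arm", "arguments": {
  "steps": [
    [[-1,0,0],0,0],
    [[-1,0,0],0,0],
    [[-1,0,0],0,0],
    [[-1,0,0],0,0],
    [[-1,0,0],0,0],
    [[-1,0,0],0,0],
    [[-1,0,0],0,0],
    [[-1,0,0],0,0],
    [[-1,0,0],0,0],
    [[-1,0,0],0,0],
    [[-1,0,0],0,0],
    [[-1,0,0],0,0],
    [[-1,0,0],0,0],
    [[-1,0,0],0,0],
    [[-1,0,0],0,0],
    [[-0.33,-0.49,0],0,0],
    [[0,0,0],0,0],
    [[0,0,0],0,0]
  ]
}}

```text
t: 4.92
ee_pos: [495.2, -55.7, 222.6]
orientation: [-1.78, -2.588, -0.0]
ft_force: [-0.1, -0.8, -0.9]
width: 88.1
grasp_force: 0.0
```

```bash
cat > go.py <<'E'
# usage: go.py x y z yaw  -> steps needed (turn first, then shift)
import sys; from h import *
def go(x,y,z,yaw):
    o=ctrl.get_obs(); M=R.from_rotvec(o["orientation"]).as_matrix()
    a=np.degrees(np.arctan2(M[1,0],M[0,0])); p=np.array(o["ee_pos"]); t=-((yaw-a+90)%180-90)
    b=np.radians(a-t); d=np.array([x,y,z])-p
    print("t",round(o["t"],2),"tcp",np.round(p,1),"yaw",round(a,1),"f",np.round(o["ft_force"],1),"w",round(o["width"],1),"g",round(o["grasp_force"],1),"q6",round(o["qpos"][5],2),"tilt",np.round(M[2,2],4))
    print("turn units",round(t/5,2),"shift units",np.round([d[0]*np.cos(b)+d[1]*np.sin(b),d[0]*np.sin(b)-d[1]*np.cos(b),-d[2]],1),"mm ->",np.round(np.array([d[0]*np.cos(b)+d[1]*np.sin(b),d[0]*np.sin(b)-d[1]*np.cos(b),-d[2]])/25,2))
if __name__=="__main__": go(*map(float,sys.argv[1:5]))
E
python3 go.py 495 -55.7 120 111
```

```text
t 4.92 tcp [495.2 -55.7 222.6] yaw 110.9 f [-0.1 -0.8 -0.9] w 88.1 g 0.0 q6 -0.5 tilt -1.0
turn units -0.01 shift units [ 1.000e-01 -2.000e-01  1.026e+02] mm -> [ 0.   -0.01  4.11]
```

Call:
{"name": "move_arm", "arguments": {
  "steps": [
    [[0,0,1],0,0],
    [[0,0,1],0,0],
    [[0,0,1],0,0],
    [[0,0,0.7],0,0],
    [[0,0,0.4],0,0],
    [[0,0,0],0,0],
    [[0,0,0],0,1],
    [[0,0,0],0,1],
    [[0,0,0],0,1],
    [[0,0,0],0,1],
    [[0,0,0],0,1],
    [[0,0,0],0,1],
    [[0,0,0],0,1],
    [[0,0,0],0,1],
    [[0,0,0],0,1],
    [[0,0,0],0,1],
    [[0,0,0],0,1],
    [[0,0,0],0,1]
  ]
}}

```text
t: 6.42
ee_pos: [495.0, -55.5, 120.1]
orientation: [-1.778, -2.589, 0.001]
ft_force: [-3.1, -0.9, 3.7]
width: 31.8
grasp_force: 30.0
```

Call:
{"name": "move_arm", "arguments": {
  "steps": [
    [[0,0,-0.1],0,1],
    [[0,0,-0.2],0,1],
    [[0,0,-0.4],0,1],
    [[0,0,-0.6],0,1],
    [[0,0,-0.8],0,1],
    [[0,0,-0.8],0,1],
    [[0,0,-0.3],0,1],
    [[0,0,0],0,1],
    [[0,0,0],0,1]
  ]
}}

```text
t: 7.17
ee_pos: [495.6, -55.3, 200.4]
orientation: [1.778, 2.589, 0.001]
ft_force: [0.4, 0.1, -3.2]
width: 31.6
grasp_force: 30.0
```

```bash
python3 - <<'E'
from h import *
d=cam("scene"); u,v=proj(d,[495,-55,160])[0].astype(int); print(u,v)
cv2.imwrite("pics/p2.png",cv2.resize(d["image"][v-45:v+55,u-55:u+55,::-1],None,fx=5.5,fy=5.5,interpolation=cv2.INTER_CUBIC))
E
python3 go.py 411.8 319.8 200 97.8
```

```text
205 177
t 7.22 tcp [495.  -55.3 199.6] yaw 111.0 f [-0.1  0.3 -3.6] w 31.0 g 30.0 q6 -0.5 tilt -1.0
turn units 2.65 shift units [382.9 -31.5  -0.4] mm -> [ 1.532e+01 -1.260e+00 -1.000e-02]
```

View pics/p2.png

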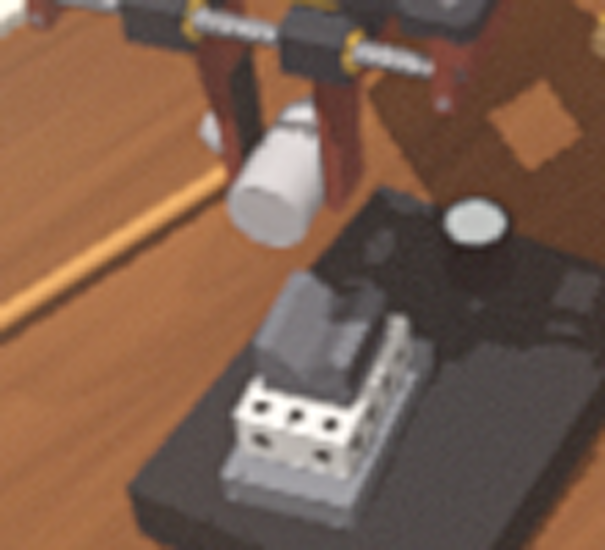

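The punch hangs level between the fingers, tail at crop (270,215). The V-block is undisturbed.

Call:
{"name": "move_arm", "arguments": {
  "steps": [
    [[0,0,0],0.5,1],
    [[0,0,0],1,1],
    [[0,0,0],0.8,1],
    [[0.2,0,0],0.35,1],
    [[0.5,-0.2,0],0,1],
    [[0.9,-0.2,0],0,1],
    [[1,-0.2,0],0,1],
    [[1,-0.2,0],0,1],
    [[1,-0.2,0],0,1],
    [[1,-0.26,0],0,1],
    [[1,0,0],0,1],
    [[1,0,0],0,1],
    [[1,0,0],0,1],
    [[1,0,0],0,1],
    [[1,0,0],0,1],
    [[1,0,0],0,1],
    [[1,0,0],0,1],
    [[1,0,0],0,1],
    [[0.9,0,0],0,1],
    [[0.6,0,0],0,1]
  ]
}}

```text
t: 8.88
ee_pos: [411.2, 316.1, 199.1]
orientation: [-2.062, -2.369, 0.002]
ft_force: [1.5, -0.1, -3.7]
width: 31.3
grasp_force: 30.0
```

Call:
{"name": "move_arm", "arguments": {
  "steps": [
    [[0.2,0,0],0,1],
    [[0.02,0,0.3],0,1],
    [[0,0,0.7],0,1],
    [[0,0,1],0,1],
    [[0,0,1],0,1],
    [[0,0,1],0,1],
    [[0,0,1],0,1],
    [[0,0,0.6],0,1],
    [[0,0,0.3],0,1],
    [[0,0,0.1],0,1],
    [[0,0,0],0,1],
    [[0,0,0],0,1]
  ]
}}

```text
t: 9.88
ee_pos: [412.7, 319.8, 50.8]
orientation: [2.065, 2.367, 0.002]
ft_force: [-1.2, -0.6, -2.8]
width: 31.5
grasp_force: 30.0
```

```bash
python3 go.py 411.8 319.8 15 97.8
python3 - <<'E'
from h import *
d=cam("top"); r=cams.cut_out("top","punch")
for x in r[:2]:
    yx=np.argwhere(x["pixels"]); print(round(x["p"],2),len(yx),np.round(onz(d,yx.mean(0)[::-1],50)[0],1))
d=cam("scene"); u,v=proj(d,[412,320,30])[0].astype(int)
r=cams.cut_out("scene","punch")
for x in r[:2]: print(x["p"],x["rect"])
a=d["image"][v-40:v+40,u-50:u+50,::-1]; print(u,v)
cv2.imwrite("pics/p3.png",cv2.resize(a,None,fx=7,fy=7,interpolation=cv2.INTER_CUBIC))
E
```

```text
t 9.88 tcp [412.7 319.8  50.8] yaw 97.8 f [-1.2 -0.6 -2.8] w 31.5 g 30.0 q6 0.5 tilt -1.0
turn units -0.0 shift units [ 0.1 -0.9 35.8] mm -> [ 0.   -0.04  1.43]
0.5 44 [418.2 304.2  50. ]
0.65 [270.3, 122.0, 12.2, 15.1]
272 129
```

View pics/p3.png

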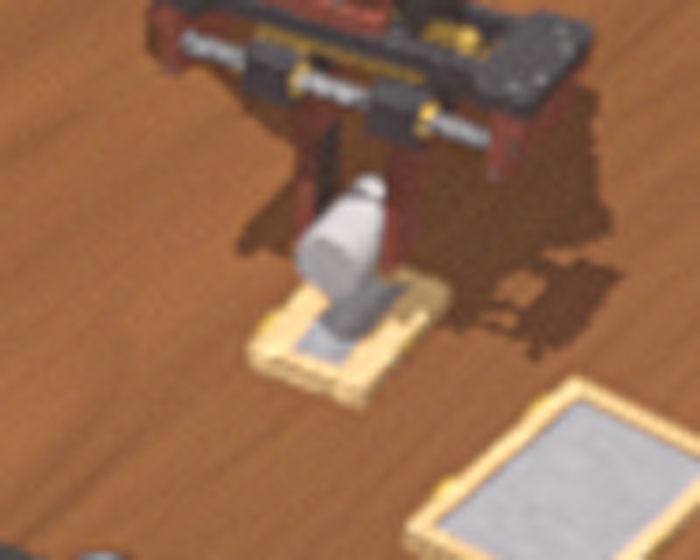

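Run:
```python
from h import *
d=cam("scene"); c=np.array([412.7,319.8,58.8]); a=np.radians(97.8); u=np.array([np.cos(a),np.sin(a),0])
o=np.array([272-50,129-40])
for k in(-30,20,30): print(k,np.round((proj(d,c+k*u)[0]-o+.5)*7))
cc=np.array([412,320,12]);print(np.round((proj(d,[cc+36*u,cc-36*u])-o+.5)*7))
```

```text
-30 [326. 269.]
20 [380. 210.]
30 [390. 199.]
[[390. 275.]
 [315. 359.]]
```

The punch tail lies at crop (328,268), matching its predicted pixel. It is level and over the trough, so I lower it.

Call:
{"name": "move_arm", "arguments": {
  "steps": [
    [[0,-0.03,0.5],0,1],
    [[0,0,0.4],0,1],
    [[0,0,0.2],0,1],
    [[0,0,0.1],0,1],
    [[0,0,0.08],0,1],
    [[0,0,0.04],0,1],
    [[0,0,0.04],0,1],
    [[0,0,0],0,1],
    [[0,0,0],0,1]
  ]
}}

```text
t: 10.88
ee_pos: [411.6, 319.8, 16.4]
orientation: [2.065, 2.367, 0.0]
ft_force: [-0.4, 0.5, -3.8]
width: 31.4
grasp_force: 30.0
```

```bash
python3 go.py 411.8 319.8 15 97.8
```

```text
t 10.88 tcp [411.6 319.8  16.4] yaw 97.8 f [-0.4  0.5 -3.8] w 31.4 g 30.0 q6 0.5 tilt -1.0
turn units -0.0 shift units [-0.   0.2  1.4] mm -> [-0.    0.01  0.05]
```

Call:
{"name": "move_arm", "arguments": {
  "steps": [
    [[0,0,0.03],0,1],
    [[0,0,0.02],0,1],
    [[0,0,0],0,1]
  ]
}}

```text
t: 11.13
ee_pos: [411.8, 319.9, 15.5]
orientation: [2.065, 2.367, 0.001]
ft_force: [-1.4, -1.4, 3.9]
width: 31.6
grasp_force: 30.0
```

Call:
{"name": "move_arm", "arguments": {
  "steps": [
    [[0,0,0.01],0,1],
    [[0,0,0],0,0.6],
    [[0,0,0],0,0.3],
    [[0,0,0],0,0],
    [[0,0,0],0,0],
    [[0,0,0],0,0],
    [[0,0,-0.3],0,0],
    [[0,0,-0.6],0,0],
    [[0,0,-1],0,0],
    [[0,0,-1],0,0],
    [[0,0,-1],0,0],
    [[0,0,-1],0,0],
    [[0,0,-1],0,0],
    [[0,0,-0.5],0,0],
    [[0,0,0],0,0]
  ]
}}

```text
t: 12.38
ee_pos: [413.0, 320.9, 178.2]
orientation: [2.064, 2.366, 0.009]
ft_force: [-0.2, 0.1, 0.5]
width: 87.6
grasp_force: 0.0
```

```bash
python3 go.py 495 -55 170 111
python3 - <<'E'
from h import *
d=cam("scene"); u,v=proj(d,[412,320,30])[0].astype(int)
a=d["image"][v-30:v+30,u-30:u+30,::-1]
u,v=proj(d,[495,-55,90])[0].astype(int); b=d["image"][v-30:v+30,u-30:u+30,::-1]
cv2.imwrite("pics/p4.png",cv2.resize(np.hstack([a,b]),(800,400),interpolation=cv2.INTER_CUBIC))
print(u,v,np.round((proj(d,[[411.8,319.8,23]])-proj(d,[[412,320,30]]).astype(int)+30.5)*400/60),d["xyz"])
c,s=np.cos(np.radians(111.3)),np.sin(np.radians(111.3))
# predicted V-block top face (118) corners if centred at 495,-55
P=[[495+p*c-q*s,-55+p*s+q*c,118] for p,q in((23,21),(-23,21),(-23,-21),(23,-21))]
print(np.round((proj(d,P)-[u,v]+30.5)*400/60+[400,0]))
E
```

```text
t 12.38 tcp [413.  320.9 178.2] yaw 97.8 f [-0.2  0.1  0.5] w 87.6 g 0.0 q6 0.5 tilt -1.0
turn units -2.64 shift units [-380.3  -58.2    8.2] mm -> [-15.21  -2.33   0.33]
208 198 [[203. 216.]] [ 919.17554597 -422.0453772   714.67185548]
[[569.  93.]
 [518. 184.]
 [631. 211.]
 [679. 118.]]
```

View pics/p4.png

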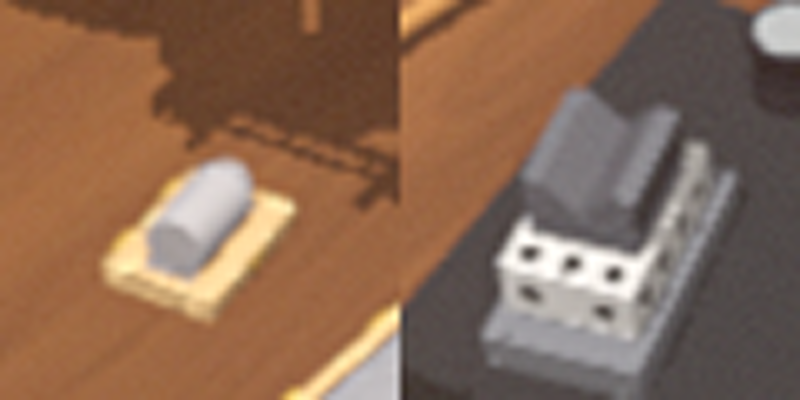

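The punch sits in its trough at crop (203,216), centred and level. The V-block is within 1.5 mm of the prediction, so I fetch it next.

Call:
{"name": "move_arm", "arguments": {
  "steps": [
    [[0,0,0],-1,0],
    [[0,0,0],-1,0],
    [[0,0,0],-0.64,0],
    [[-1,-0.33,0],0,0],
    [[-1,-0.2,0],0,0],
    [[-1,-0.2,0],0,0],
    [[-1,-0.2,0],0,0],
    [[-1,-0.2,0],0,0],
    [[-1,-0.2,0],0,0],
    [[-1,-0.2,0],0,0],
    [[-1,-0.2,0],0,0],
    [[-1,-0.2,0],0,0],
    [[-1,-0.2,0],0,0],
    [[-1,-0.2,0],0,0],
    [[-1,0,0],0,0],
    [[-1,0,0],0,0],
    [[-1,0,0],0,0],
    [[-1,0,0],0,0],
    [[-0.15,0,0],0,0]
  ]
}}

```text
t: 14.02
ee_pos: [493.3, -57.4, 173.5]
orientation: [-1.782, -2.587, 0.001]
ft_force: [-0.4, -0.3, 0.3]
width: 87.6
grasp_force: 0.0
```

Call:
{"name": "move_arm", "arguments": {
  "steps": [
    [[0,0,0],0,0],
    [[0,0,0],0,0]
  ]
}}

```text
t: 14.18
ee_pos: [491.7, -54.4, 173.6]
orientation: [-1.779, -2.586, 0.001]
ft_force: [-0.5, 0.1, -0.1]
width: 88.2
grasp_force: 0.0
```

```bash
python3 go.py 494.6 -53.8 97 111.3
```

```text
t 14.18 tcp [491.7 -54.4 173.6] yaw 110.9 f [-0.5  0.1 -0.1] w 88.2 g 0.0 q6 -0.5 tilt -1.0
turn units -0.07 shift units [-0.5  2.9 76.6] mm -> [-0.02  0.12  3.06]
```

Call:
{"name": "move_arm", "arguments": {
  "steps": [
    [[-0.02,0.12,0.5],-0.07,0],
    [[0,0,1],0,0],
    [[0,0,0.9],0,0],
    [[0,0,0.46],0,0],
    [[0,0,0.2],0,0],
    [[0,0,0],0,0],
    [[0,0,0],0,1],
    [[0,0,0],0,1],
    [[0,0,0],0,1],
    [[0,0,0],0,1],
    [[0,0,0],0,1],
    [[0,0,0],0,1],
    [[0,0,0],0,1],
    [[0,0,0],0,1],
    [[0,0,0],0,1],
    [[0,0,0],0,1]
  ]
}}

```text
t: 15.52
ee_pos: [495.5, -54.3, 98.3]
orientation: [-1.771, -2.594, 0.0]
ft_force: [-2.1, -0.3, 5.0]
width: 41.8
grasp_force: 30.0
```

```bash
python3 go.py 419.5 -357.4 180 80.9
```

```text
t 15.52 tcp [495.5 -54.3  98.3] yaw 111.3 f [-2.1 -0.3  5. ] w 41.8 g 30.0 q6 -0.51 tilt -1.0
turn units 6.09 shift units [-311.3  -27.1  -81.7] mm -> [-12.45  -1.09  -3.27]
```

Call:
{"name": "move_arm", "arguments": {
  "steps": [
    [[0,0,-0.1],0,1],
    [[0,0,-0.3],0,1],
    [[0,0,-0.6],0,1],
    [[0,0,-0.9],0,1],
    [[0,0,-0.9],0,1],
    [[0,0,-0.4],0,1],
    [[0,0,-0.1],0.5,1],
    [[0,0,0],1,1],
    [[0,0,0],1,1],
    [[0,0,0],1,1],
    [[0,0,0],1,1],
    [[0,0,0],1,1],
    [[0,0,0],0.5,1],
    [[-0.3,0,0],0.09,1],
    [[-0.7,-0.2,0],0,1],
    [[-1,-0.2,0],0,1],
    [[-1,-0.2,0],0,1],
    [[-1,-0.2,0],0,1],
    [[-1,-0.2,0],0,1],
    [[-1,-0.09,0],0,1]
  ]
}}

```text
t: 17.18
ee_pos: [443.8, -199.2, 180.4]
orientation: [-2.389, -2.04, 0.001]
ft_force: [0.1, 0.9, -3.7]
width: 42.0
grasp_force: 30.0
```

Call:
{"name": "move_arm", "arguments": {
  "steps": [
    [[-1,0,0],0,1],
    [[-1,0,0],0,1],
    [[-1,0,0],0,1],
    [[-1,0,0],0,1],
    [[-1,0,0],0,1],
    [[-0.8,0,0],0,1],
    [[-0.5,0,0],0,1],
    [[-0.15,0,0],0,1],
    [[0,0,0.4],0,1],
    [[0,0,0.9],0,1],
    [[0,0,1],0,1],
    [[0,0,1],0,1],
    [[0,0,0.8],0,1],
    [[0,0,0.4],0,1],
    [[0,0,0.1],0,1],
    [[0,0,0],0,1],
    [[0,0,0],0,1]
  ]
}}

```text
t: 18.6
ee_pos: [420.3, -357.2, 66.4]
orientation: [2.389, 2.038, 0.0]
ft_force: [-0.3, -0.3, -3.7]
width: 41.8
grasp_force: 30.0
```

```bash
python3 go.py 419.5 -357.4 16.3 80.9
cat > chk.py <<'E'
# chk.py file tray x y yaw zbase L W H : draws tray & predicted piece outlines in both views
import sys; from h import *
def chk(f,tx,ty,ta,tL,tW,px,py,pz,pa,L,W,H):
    ims=[]
    for n in("scene","top"):
        d=cam(n); o=proj(d,[tx,ty,20])[0].astype(int)-32; k=6
        a=cv2.resize(d["image"][o[1]:o[1]+64,o[0]:o[0]+64,::-1],None,fx=k,fy=k,interpolation=cv2.INTER_CUBIC)
        for x,y,z,al,l,w,c in((tx,ty,12,ta,tL,tW,(0,255,0)),(px,py,pz,pa,L,W,(0,0,255)),(px,py,pz+H,pa,L,W,(255,0,0))):
            q=cv2.boxPoints(((x,y),(l,w),al)); p=(proj(d,np.c_[q,np.full(4,z)])-o+.5)*k
            cv2.polylines(a,[np.round(p).astype(np.int32)],True,c,1)
        ims.append(a)
    cv2.imwrite(f,np.hstack(ims))
chk(sys.argv[1],*map(float,sys.argv[2:]))
E
python3 - <<'E'
from h import *
p=ctrl.get_obs()["ee_pos"];print(p)
import subprocess
subprocess.run(["python3","chk.py","pics/v1.png","419.5","-357.4","80.9","72","68",str(p[0]),str(p[1]),str(p[2]-10.3),"80.9","46","42","30"])
E
```

```text
t 18.6 tcp [ 420.3 -357.2   66.4] yaw 80.9 f [-0.3 -0.3 -3.7] w 41.8 g 30.0 q6 -0.57 tilt -1.0
turn units 0.01 shift units [-0.3 -0.7 50.1] mm -> [-0.01 -0.03  2.  ]
[ 420.27111333 -357.20943255   66.37590134]
```

View pics/v1.png

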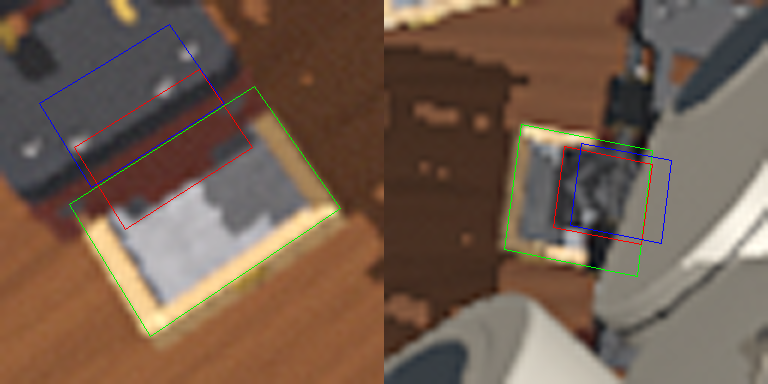

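The tray outlines fit in both views, but the V-block is hidden behind the gripper. Grip width and weight are right, so I lower it.

Call:
{"name": "move_arm", "arguments": {
  "steps": [
    [[0,-0.03,0.6],0,1],
    [[0,0,0.7],0,1],
    [[0,0,0.4],0,1],
    [[0,0,0.15],0,1],
    [[0,0,0.06],0,1],
    [[0,0,0],0,1],
    [[0,0,0],0,1]
  ]
}}

```text
t: 19.28
ee_pos: [419.3, -357.5, 18.6]
orientation: [2.39, 2.037, 0.0]
ft_force: [-0.4, -0.0, -3.6]
width: 42.1
grasp_force: 30.0
```

Call:
{"name": "move_arm", "arguments": {
  "steps": [
    [[0,0,0.04],0,1],
    [[0,0,0.03],0,1],
    [[0,0,0],0,1]
  ]
}}

```text
t: 19.53
ee_pos: [419.0, -357.2, 16.4]
orientation: [2.39, 2.038, 0.0]
ft_force: [-0.2, -0.5, -4.2]
width: 41.8
grasp_force: 30.0
```

Call:
{"name": "move_arm", "arguments": {
  "steps": [
    [[0,0,0.03],0,1],
    [[0,0,0.01],0,1],
    [[0,0,0],0,1]
  ]
}}

```text
t: 19.78
ee_pos: [419.1, -357.2, 16.3]
orientation: [2.39, 2.038, 0.0]
ft_force: [-2.8, 2.6, 9.0]
width: 41.7
grasp_force: 30.0
```

Contact at the expected height, so I release and rise.

Call:
{"name": "move_arm", "arguments": {
  "steps": [
    [[0,0,0],0,0.5],
    [[0,0,0],0,0.3],
    [[0,0,0],0,0],
    [[0,0,0],0,0],
    [[0,0,0],0,0],
    [[0,0,-0.2],0,0],
    [[0,0,-0.5],0,0],
    [[0,0,-1],0,0],
    [[0,0,-1],0,0],
    [[0,0,-1],0,0],
    [[0,0,-1],0,0],
    [[0,0,-1],0,0],
    [[0,0,-0.3],0,0],
    [[0,0,0],0,0]
  ]
}}

```text
t: 20.95
ee_pos: [420.1, -358.2, 168.1]
orientation: [2.387, 2.035, 0.001]
ft_force: [0.6, -0.6, 0.5]
width: 88.3
grasp_force: 0.0
```

```bash
python3 chk.py pics/v2.png 419.5 -357.4 80.9 72 68 419.1 -357.2 6 80.9 46 42 30; python3 go.py 494.6 -54 160 111.5
python3 - <<'E'
from h import *
d=cam("scene");o=np.array([210,202])-32;k=6
a=cv2.resize(d["image"][o[1]:o[1]+64,o[0]:o[0]+64,::-1],None,fx=k,fy=k,interpolation=cv2.INTER_CUBIC)
for x,y,z,al,l,w,c in((494.6,-54,88,111.5,75,50,(0,255,0)),(495,-55,63,111.7,100,60,(0,0,255))):
    p=(proj(d,np.c_[cv2.boxPoints(((x,y),(l,w),al)),np.full(4,z)])-o+.5)*k
    cv2.polylines(a,[np.round(p).astype(np.int32)],True,c,1)
cv2.imwrite("pics/v2.png",np.hstack([cv2.imread("pics/v2.png")[:,:384],a]))
E
```

```text
t 21.05 tcp [ 418.6 -356.8  165. ] yaw 80.9 f [-0.3 -1.  -0.2] w 88.1 g 0.0 q6 -0.57 tilt -1.0
turn units -6.12 shift units [253.9 181.7   5. ] mm -> [10.16  7.27  0.2 ]
```

View pics/v2.png

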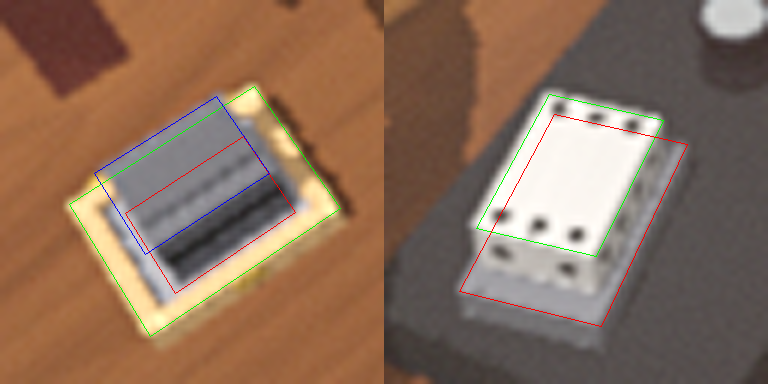

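The V-block is flat in its tray and matches the outlines (crop 180,190). The setting block matches its outline at right (570,175), so I fetch it.

Call:
{"name": "move_arm", "arguments": {
  "steps": [
    [[0,0,0],-1,0],
    [[0,0,0],-1,0],
    [[0,0,0],-1,0],
    [[0,0,0],-1,0],
    [[0,0,0],-1,0],
    [[0,0,0],-1,0],
    [[0.16,0.27,0],-0.12,0],
    [[1,0.7,0],0,0],
    [[1,0.7,0],0,0],
    [[1,0.7,0],0,0],
    [[1,0.7,0],0,0],
    [[1,0.7,0],0,0],
    [[1,0.7,0],0,0],
    [[1,0.7,0],0,0],
    [[1,0.7,0],0,0],
    [[1,0.7,0],0,0],
    [[1,0.7,0],0,0],
    [[0,0,0],0,0],
    [[0,0,0],0,0],
    [[0,0,0],0,0]
  ]
}}

```text
t: 22.77
ee_pos: [494.4, -54.1, 164.4]
orientation: [-1.768, -2.595, 0.001]
ft_force: [0.9, -0.5, -0.3]
width: 87.8
grasp_force: 0.0
```

```bash
python3 go.py 494.6 -54 72 111.5
```

```text
t 22.77 tcp [494.4 -54.1 164.4] yaw 111.5 f [ 0.9 -0.5 -0.3] w 87.8 g 0.0 q6 -0.51 tilt -1.0
turn units -0.0 shift units [ 0.   0.2 92.4] mm -> [0.   0.01 3.7 ]
```

Call:
{"name": "move_arm", "arguments": {
  "steps": [
    [[0,0,0.5],0,0],
    [[0,0,1],0,0],
    [[0,0,1],0,0],
    [[0,0,0.7],0,0],
    [[0,0,0.4],0,0],
    [[0,0,0.1],0,0],
    [[0,0,0],0,0],
    [[0,0,0],0,1],
    [[0,0,0],0,1],
    [[0,0,0],0,1],
    [[0,0,0],0,1],
    [[0,0,0],0,1],
    [[0,0,0],0,1],
    [[0,0,0],0,1],
    [[0,0,0],0,1],
    [[0,0,0],0,1]
  ]
}}

```text
t: 24.1
ee_pos: [494.8, -54.2, 73.0]
orientation: [-1.768, -2.597, 0.0]
ft_force: [-1.4, 0.1, 5.5]
width: 49.6
grasp_force: 30.0
```

```bash
python3 go.py 559.7 -292.6 152 105.2
```

```text
t 24.1 tcp [494.8 -54.2  73. ] yaw 111.5 f [-1.4  0.1  5.5] w 49.6 g 30.0 q6 -0.51 tilt -1.0
turn units 1.26 shift units [-2.471e+02  1.000e-01 -7.900e+01] mm -> [-9.88  0.   -3.16]
```

Call:
{"name": "move_arm", "arguments": {
  "steps": [
    [[0,0,-0.1],0,1],
    [[0,0,-0.3],0,1],
    [[0,0,-0.6],0,1],
    [[0,0,-0.9],0,1],
    [[0,0,-0.8],0,1],
    [[0,0,-0.4],0,1],
    [[0,0,-0.06],0.6,1],
    [[-0.3,0,0],0.66,1],
    [[-0.7,0,0],0,1],
    [[-1,0,0],0,1],
    [[-1,0,0],0,1],
    [[-1,0,0],0,1],
    [[-1,0,0],0,1],
    [[-1,0,0],0,1],
    [[-1,0,0],0,1],
    [[-1,0,0],0,1],
    [[-1,0,0],0,1],
    [[-0.6,0,0],0,1],
    [[-0.28,0,0],0,1],
    [[0,0,0],0,1]
  ]
}}

```text
t: 25.77
ee_pos: [560.1, -293.3, 151.2]
orientation: [-1.91, -2.494, 0.0]
ft_force: [-0.2, 0.2, -5.1]
width: 49.7
grasp_force: 30.0
```

Call:
{"name": "move_arm", "arguments": {
  "steps": [
    [[0,0,0.4],0,1],
    [[0,0,0.9],0,1],
    [[0,0,1],0,1],
    [[0,0,0.7],0,1],
    [[0,0,0.4],0,1],
    [[0,0,0.1],0,1],
    [[0,0,0],0,1],
    [[0,0,0],0,1]
  ]
}}

```text
t: 26.43
ee_pos: [560.8, -292.3, 64.9]
orientation: [1.907, 2.495, 0.0]
ft_force: [0.2, 0.2, -4.3]
width: 49.6
grasp_force: 30.0
```

```bash
python3 go.py 559.7 -292.6 15.5 105.2
```

```text
t 26.43 tcp [ 560.8 -292.3   64.9] yaw 105.2 f [ 0.2  0.2 -4.3] w 49.6 g 30.0 q6 -0.77 tilt -1.0
turn units 0.0 shift units [-0.  -1.1 49.4] mm -> [-0.   -0.04  1.98]
```

Call:
{"name": "move_arm", "arguments": {
  "steps": [
    [[0,-0.02,0.6],0,1],
    [[0,0,0.7],0,1],
    [[0,0,0.4],0,1],
    [[0,0,0.13],0,1],
    [[0,0,0.06],0,1],
    [[0,0,0],0,1],
    [[0,0,0],0,1]
  ]
}}

```text
t: 27.02
ee_pos: [560.3, -292.9, 17.8]
orientation: [1.908, 2.494, 0.0]
ft_force: [-0.2, 0.5, -4.5]
width: 49.7
grasp_force: 30.0
```

Call:
{"name": "move_arm", "arguments": {
  "steps": [
    [[0,0,0.04],0,1],
    [[0,0,0.03],0,1],
    [[0,0,0],0,1]
  ]
}}

```text
t: 27.27
ee_pos: [560.2, -292.9, 16.0]
orientation: [1.908, 2.495, 0.0]
ft_force: [-0.0, 0.2, 0.6]
width: 49.9
grasp_force: 30.0
```

Call:
{"name": "move_arm", "arguments": {
  "steps": [
    [[0,0,0.02],0,1],
    [[0,0,0],0,1],
    [[0,0,0],0,0.4],
    [[0,0,0],0,0.2],
    [[0,0,0],0,0],
    [[0,0,0],0,0],
    [[0,0,0],0,0],
    [[0,0,-0.2],0,0],
    [[0,0,-0.5],0,0],
    [[0,0,-1],0,0],
    [[0,0,-1],0,0],
    [[0,0,-1],0,0],
    [[0,0,-1],0,0],
    [[0,0,-1],0,0],
    [[0,0,-0.3],0,0],
    [[0,0,0],0,0],
    [[0,0,0],0,0]
  ]
}}

```text
t: 28.68
ee_pos: [559.6, -292.5, 164.9]
orientation: [1.908, 2.495, 0.0]
ft_force: [-0.5, -0.6, 0.3]
width: 87.7
grasp_force: 0.0
```

```bash
python3 chk.py pics/s2.png 559.7 -292.6 105.2 101 76 560.2 -292.9 6 105.2 75 50 25; python3 go.py 495 -54.7 160 111.8
python3 - <<'E'
from h import *
d=cam("scene");o=np.array([210,202])-32;k=6
a=cv2.resize(d["image"][o[1]:o[1]+64,o[0]:o[0]+64,::-1],None,fx=k,fy=k,interpolation=cv2.INTER_CUBIC)
for x,y,z,al,l,w,c in((495,-54.7,63,111.8,100,60,(0,0,255)),):
    p=(proj(d,np.c_[cv2.boxPoints(((x,y),(l,w),al)),np.full(4,z)])-o+.5)*k
    cv2.polylines(a,[np.round(p).astype(np.int32)],True,c,1)
cv2.imwrite("pics/s2.png",np.hstack([cv2.imread("pics/s2.png")[:,:384],a]))
E
```

```text
t 28.78 tcp [ 558.7 -292.1  163.2] yaw 105.2 f [-0.1 -0.9  0.1] w 87.6 g 0.0 q6 -0.77 tilt -1.0
turn units -1.32 shift units [244.1  29.    3.2] mm -> [9.76 1.16 0.13]
```

View pics/s2.png

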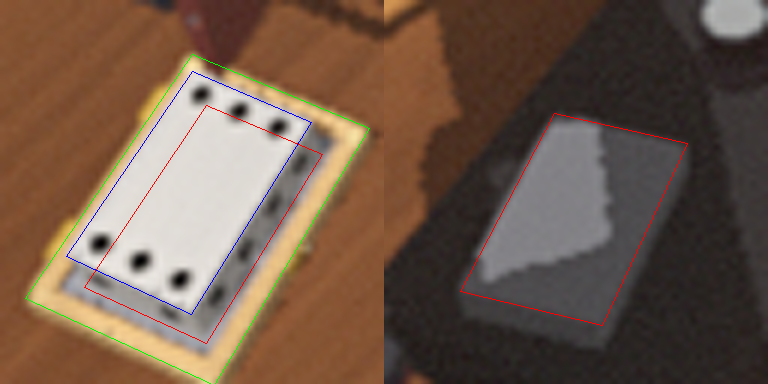

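The setting block lies flat and matches its outline. The bench block matches the red outline (570,215), so I fetch it.

Call:
{"name": "move_arm", "arguments": {
  "steps": [
    [[0,0,0],-1,0],
    [[0,0,0],-0.32,0],
    [[0.76,0.16,0],0,0],
    [[1,0.2,0],0,0],
    [[1,0.2,0],0,0],
    [[1,0.2,0],0,0],
    [[1,0.2,0],0,0],
    [[1,0.2,0],0,0],
    [[1,0,0],0,0],
    [[1,0,0],0,0],
    [[1,0,0],0,0],
    [[1,0,0],0,0],
    [[0,0,0],0,0],
    [[0,0,0],0,0],
    [[0,0,0],0,0]
  ]
}}

```text
t: 30.08
ee_pos: [496.2, -55.5, 164.1]
orientation: [-1.761, -2.601, 0.001]
ft_force: [0.3, -0.7, -0.3]
width: 87.7
grasp_force: 0.0
```

```bash
python3 go.py 495 -54.7 53.5 111.8
```

```text
t 30.08 tcp [496.2 -55.5 164.1] yaw 111.8 f [ 0.3 -0.7 -0.3] w 87.7 g 0.0 q6 -0.52 tilt -1.0
turn units 0.0 shift units [  1.2  -0.8 110.6] mm -> [ 0.05 -0.03  4.43]
```

Call:
{"name": "move_arm", "arguments": {
  "steps": [
    [[0.03,-0.03,0.5],0,0],
    [[0,0,1],0,0],
    [[0,0,1],0,0],
    [[0,0,1],0,0],
    [[0,0,0.6],0,0],
    [[0,0,0.3],0,0],
    [[0,0,0],0,0],
    [[0,0,0],0,0]
  ]
}}

```text
t: 30.75
ee_pos: [495.4, -55.5, 54.6]
orientation: [-1.762, -2.6, 0.0]
ft_force: [0.3, 0.3, -0.9]
width: 88.1
grasp_force: 0.0
```

Call:
{"name": "move_arm", "arguments": {
  "steps": [
    [[0,0,0.04],0,0],
    [[0,0,0],0,1],
    [[0,0,0],0,1],
    [[0,0,0],0,1],
    [[0,0,0],0,1],
    [[0,0,0],0,1],
    [[0,0,0],0,1],
    [[0,0,0],0,1],
    [[0,0,0],0,1],
    [[0,0,0],0,1]
  ]
}}

```text
t: 31.58
ee_pos: [495.2, -54.8, 54.1]
orientation: [1.761, 2.601, 0.0]
ft_force: [-1.7, -0.6, 5.5]
width: 59.4
grasp_force: 30.0
```

Call:
{"name": "move_arm", "arguments": {
  "steps": [
    [[0,0,-0.05],0,1],
    [[0,0,-0.1],0,1],
    [[0,0,-0.3],0,1],
    [[0,0,-0.6],0,1],
    [[0,0,-0.8],0,1],
    [[0,0,-0.8],0,1],
    [[0,0,-0.7],0,1],
    [[0,0,-0.4],0,1],
    [[0,0,-0.15],0,1],
    [[0,0,0],0,1],
    [[0,0,0],0,1]
  ]
}}

```text
t: 32.5
ee_pos: [494.4, -54.7, 150.5]
orientation: [-1.761, -2.6, 0.001]
ft_force: [-0.5, 0.3, -9.1]
width: 60.2
grasp_force: 29.9
```

```bash
python3 go.py 557.7 282.8 152 88.5
python3 - <<'E'
from h import *
d=cam("scene");o=np.array([205,185])-50;k=6
a=cv2.resize(d["image"][o[1]:o[1]+90,o[0]:o[0]+100,::-1],None,fx=k,fy=k,interpolation=cv2.INTER_CUBIC)
e=ctrl.get_obs()["ee_pos"]
for z in(9,-9):
    p=(proj(d,np.c_[cv2.boxPoints(((e[0],e[1]),(100,60),111.8)),np.full(4,e[2]+z)])-o+.5)*k
    cv2.polylines(a,[np.round(p).astype(np.int32)],True,(0,0,255),1)
cv2.imwrite("pics/b1.png",a)
E
```

```text
t 32.5 tcp [494.4 -54.7 150.5] yaw 111.8 f [-0.5  0.3 -9.1] w 60.2 g 29.9 q6 -0.51 tilt -1.0
turn units 4.66 shift units [339.1  54.5  -1.5] mm -> [13.56  2.18 -0.06]
```

View pics/b1.png

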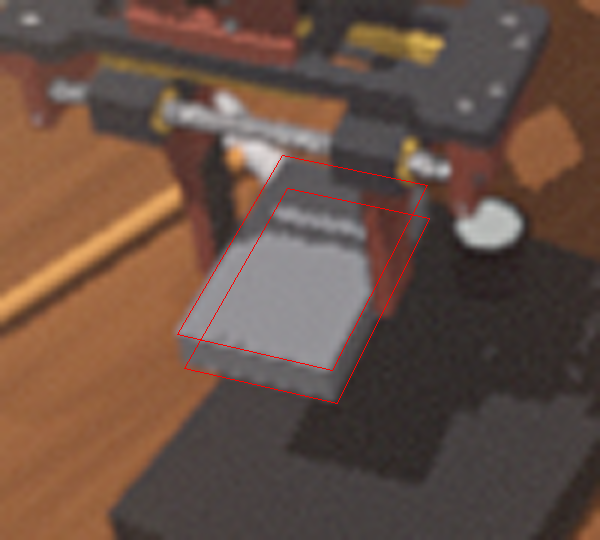

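The bench block is held level and matches its outline (crop 270,290).

Call:
{"name": "move_arm", "arguments": {
  "steps": [
    [[0,0,0],0.4,1],
    [[0,0,0],0.8,1],
    [[0,0,0],1,1],
    [[0,0,0],1,1],
    [[0,0,0],0.8,1],
    [[0,0,0],0.4,1],
    [[0.2,0,0],0.26,1],
    [[0.5,0.1,0],0,1],
    [[0.8,0.2,0],0,1],
    [[0.9,0.2,0],0,1],
    [[0.9,0.2,0],0,1],
    [[0.9,0.2,0],0,1],
    [[0.9,0.2,0],0,1],
    [[0.9,0.2,0],0,1],
    [[0.9,0.2,0],0,1],
    [[0.9,0.2,0],0,1],
    [[0.9,0.2,0],0,1],
    [[0.9,0.2,0],0,1],
    [[0.9,0.08,0],0,1],
    [[0.9,0.2,0],0,1]
  ]
}}

```text
t: 34.22
ee_pos: [560.6, 229.2, 149.2]
orientation: [-2.249, -2.191, 0.006]
ft_force: [1.2, -1.0, -7.5]
width: 59.6
grasp_force: 29.9
```

Call:
{"name": "move_arm", "arguments": {
  "steps": [
    [[0.8,0,0],0,1],
    [[0.6,0,0],0,1],
    [[0.5,0,0],0,1],
    [[0.26,0,0],0,1],
    [[0,0,0],0,1],
    [[0,0,0.4],0,1],
    [[0,0,0.8],0,1],
    [[0,0,0.9],0,1],
    [[0,0,0.7],0,1],
    [[0,0,0.4],0,1],
    [[0,0,0.2],0,1],
    [[0,0,0],0,1],
    [[0,0,0],0,1]
  ]
}}

```text
t: 35.3
ee_pos: [563.8, 282.3, 66.6]
orientation: [2.251, 2.191, 0.001]
ft_force: [0.6, -0.3, -7.7]
width: 59.8
grasp_force: 29.9
```

```bash
python3 go.py 557.7 282.8 14.8 88.5
```

```text
t 35.3 tcp [563.8 282.3  66.6] yaw 88.5 f [ 0.6 -0.3 -7.7] w 59.8 g 29.9 q6 0.47 tilt -1.0
turn units -0.01 shift units [ 0.4 -6.1 51.8] mm -> [ 0.01 -0.24  2.07]
```

Call:
{"name": "move_arm", "arguments": {
  "steps": [
    [[0,-0.12,0.2],0,1],
    [[0,-0.12,0.4],0,1],
    [[0,0,0.5],0,1],
    [[0,0,0.4],0,1],
    [[0,0,0.25],0,1],
    [[0,0,0.15],0,1],
    [[0,0,0.05],0,1],
    [[0,0,0],0,1],
    [[0,0,0],0,1]
  ]
}}

```text
t: 36.05
ee_pos: [557.6, 282.8, 17.6]
orientation: [2.25, 2.192, 0.001]
ft_force: [-0.1, -1.1, -7.8]
width: 59.7
grasp_force: 29.9
```

Call:
{"name": "move_arm", "arguments": {
  "steps": [
    [[0,0,0.04],0,1],
    [[0,0,0.03],0,1],
    [[0,0,0],0,1]
  ]
}}

```text
t: 36.3
ee_pos: [557.5, 282.7, 15.9]
orientation: [2.25, 2.192, 0.001]
ft_force: [-0.1, 0.1, -8.0]
width: 59.7
grasp_force: 29.9
```

Call:
{"name": "move_arm", "arguments": {
  "steps": [
    [[0,0,0.03],0,1],
    [[0,0,0],0,1]
  ]
}}

```text
t: 36.47
ee_pos: [557.5, 282.7, 15.2]
orientation: [2.25, 2.192, 0.001]
ft_force: [0.5, 0.6, -6.8]
width: 59.6
grasp_force: 29.9
```

Call:
{"name": "move_arm", "arguments": {
  "steps": [
    [[0,0,0.02],0,1],
    [[0,0,0.01],0,1],
    [[0,0,0],0,1]
  ]
}}

```text
t: 36.72
ee_pos: [557.6, 282.7, 15.1]
orientation: [2.25, 2.192, 0.001]
ft_force: [-2.7, -2.3, 5.1]
width: 59.1
grasp_force: 29.9
```

Contact, so I release and rise.

Call:
{"name": "move_arm", "arguments": {
  "steps": [
    [[0,0,0],0,0.3],
    [[0,0,0],0,0.15],
    [[0,0,0],0,0],
    [[0,0,0],0,0],
    [[0,0,0],0,0],
    [[0,0,-0.2],0,0],
    [[0,0,-0.5],0,0],
    [[0,0,-1],0,0],
    [[0,0,-1],0,0],
    [[0,0,-1],0,0],
    [[0,0,-1],0,0],
    [[0,0,-1],0,0],
    [[0,0,-0.5],0,0],
    [[0,0,0],0,0],
    [[0,0,0],0,0]
  ]
}}

```text
t: 37.97
ee_pos: [557.5, 282.7, 169.8]
orientation: [2.25, 2.192, 0.002]
ft_force: [0.2, 0.6, -0.4]
width: 87.9
grasp_force: 0.0
```

```bash
python3 chk.py pics/b2.png 557.7 282.8 88.5 126 86 557.6 282.7 6 88.5 100 60 18
python3 - <<'E'
from h import *
d=cam("scene"); a=cv2.resize(d["image"][110:335,60:360,::-1],(512,384)); cv2.imwrite("pics/b2.png",np.hstack([cv2.imread("pics/b2.png")[:,:280],a]))
o=ctrl.get_obs(); print(o["t"],o["ee_pos"],o["width"],o["ft_force"])
E
```

```text
38.1167 [556.3242068  282.15681559 167.4626761 ] 87.83315682513661 [ 0.1879236  -0.31366918  0.0731473 ]
```

View pics/b2.png

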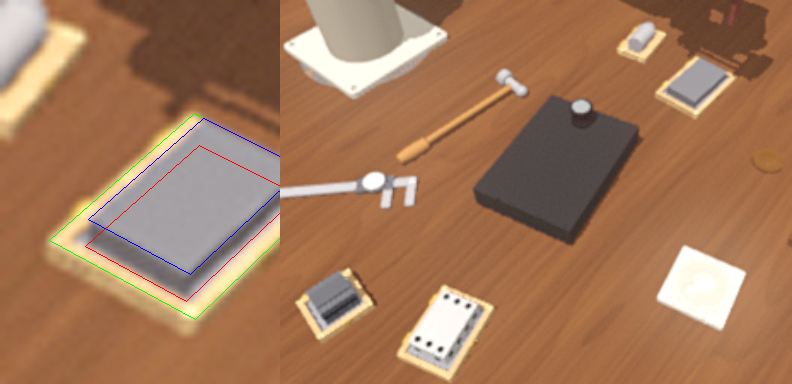

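All four pieces lie in their trays: punch (640,37), bench block (697,83), V-block (335,298), setting block (445,325). The loupe and plaster are where they were.

```bash
python3 -c "
from workcell import ctrl; print(ctrl.close_job())"
```

```text
the job is handed in; nothing more can be done
None
```

The punch, V-block, setting block and bench block each lie flat and let go in their own trays, the loupe and plaster model look unmoved in the final picture, and the job is handed in; no verdict came back.

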